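# Slide the spacer plate off its block, pinch it and seat it on the checking stand

### The job

The freshly deburred steel spacer plate lies sunk in the channel of the deburring block, where its sides cannot be gripped. Press lightly on top of it, slide it along the channel until it sticks out well over the block's open end, pinch the part that sticks out by its two long sides and lift it off. Lay it flat and lengthways on the narrow checking stand, centred across the rest and pushed gently right up against the end stop, then let go; never bear on the plate or push it with more than 20 N, do not drop it, and leave everything else where it is.

Things in the scene. Friction and masses are not known exactly. Their poses are not given: they have to be found in the camera images.
- spacer_center (a point): centre (half-way up) of the loose flat steel spacer plate, 110 mm long (x), 50 wide (y), 4 thick (z up), 0.1 to 0.23 kg, two dark dots on top. Starts flat in the block's channel, x along it within 2 degrees, near end 16 to 26 mm inside the mouth. A tip pressed on top with 5 to 12 N drags it; it may creep, so check how far it came. It tips off if more than half sticks out.
- block_mouth (a point): middle of the edge of the channel's floor at the open end of the deburring block, 55 mm above the bench. x points into the block along the channel, z up; the channel opens to -x, the robot's side. Sheer front face, bare bench before it.
- deburr_block: fixed dark steel block, 150 mm long (x), 100 wide (y), 61 high; origin at the centre of its underside. The channel in its top is 53 mm wide, 6 deep and 140 long, closed by a 10 mm lip at the far (+x) end; the plate lies 2 mm below the walls.
- stand_stop (a point): middle of the foot of the stop's face on the checking stand, at the height of the rest, 50 mm above the bench. x points along the rest to the stop (the end away from the robot), z up. A seated plate has its centre 55 mm to -x of this point and 2 mm above it.
- stand: fixed aluminium checking stand; origin 45 mm to -x of the stop's face, on the bench. Rest: flat bar 85 mm long from the stop to -x, 30 wide (y), narrower than the plate, so fingers pass down on both sides. Stop: 44 mm wide, 12 thick, 19 above the rest. Foot: 120 by 80 mm, 10 high. A seated plate's near end stands 25 mm past the rest.
- die_grinder: air die grinder lying on the bench, 190 mm long; origin at its middle, on the bench
- die_ring: loose steel ring, 60 mm across, 22 mm high; origin at the centre of its underside
- wrench1: open wrench 160 mm long, lying flat; origin at its middle
- brush1: wooden-handled brush 180 mm long, lying flat; origin at its middle
- cut_jar: amber jar, 60 mm across, 90 mm high; origin at the centre of its underside
- burr_cup: open steel cup, 70 mm across, 60 mm high; origin at the centre of its underside
- bushing: brass flanged bushing, 44 mm across, 35 mm high; origin at the centre of its underside
There are look-alikes about, which are no part of the job. There is more than one size of the stand; the job needs the largest.

How it is judged:
By the outcome, as a careful person would: the job done as asked, in the order asked, and still so for the second after the job is handed in, with the robot touching nothing.
It also fails if it takes over 69 s, if anything falls off the work surface, if the arm or the gripper's body presses on something with over 40 N, if the wrist force passes 120 N, or if a joint passes its speed limit or range.

### The arm

A 6-joint arm with a two-finger parallel gripper is mounted at the origin on the work surface. World frame = base frame: x ahead of the robot, y to its left, z up, the work surface at z = 0. Lengths are in m, angles in rad, forces in N, time in s.
With the tool pointing down it reaches from about 0.375 to 0.975 m from the base axis. Payload 3.8 kg.
Tool frame: the origin (TCP) lies at the very end of the fingers, on their centre line; the grasp point (between the pads) lies 19 mm behind it; z points along the fingers, y is the direction in which the jaws open and shut (so a half turn about z gives the same grasp; the last joint's range is limited). The gripper opens to 85 mm and grips with 20 to 120 N. Pads are 22 mm wide; open, the fingers measure 114 mm over their backs; the gripper's body (76 mm by 85 mm) begins 54 mm behind the grasp point. The pads swing forward as they close: fully open they stand 13 mm farther back than shut.
Start: joints at [1.064, 0.264, 1.604, -0, 1.274, -0.037], TCP at [0.306, 0.602, 0.231] pointing down, gripper open.
Joint ranges: [-2.63, 2.63], [-0.94, 2.18], [0.31, 2.57], [-1.31, 4.45], [0, 2.66], [-2.55, 2.55]. Speed limits (rad/s): [2.57, 2.57, 3.14, 3.14, 3.14, 3.14].

### API

Orientations are given as a rotation vector (axis times angle).
In Python, from workcell import status, read_camera, camera_info, order gives the robot as it stands.
- The arm moves only by the tool move_arm, never from a script. Its argument "deltas" is a list of rows, each a list of 3 entries, a list of its own where there are three numbers: the turn, a rotation vector about the world's x, y, z as a fraction of full scale, then the shift along the world's x, y, z as a fraction of full scale, then the closure, from -1 (fully open) to 1 (shut), so that 0 is half open. A call has 1 to 20 rows; each row is the pose to reach, as a shift and turn from the pose commanded when the call began; what a row does not reach only later rows make up. Full scale, the value 1, is 0.1 m for a shift and pi/2 rad for a turn. A row lasts 1/8 s, in which the tool goes at most 62.5 mm and 10.7 degrees, less where a joint would pass 70% of its speed; a pose out of reach is approached as far as the arm can. A call with a number of a shift or a turn outside -1 to 1 is refused whole. A call with a gripper value outside its range is refused whole. The fingers move at their own pace and stop on an object; "grip_force" is the grip in N (left out, the last holds). Time passes only in rows, so rows that repeat a pose let the fingers close. It gives the time, the measured TCP pose, the force and the opening at its end, in the units of the state.
- status.read_state(): the state, without advancing time (a new reading comes with each control period).
- read_camera(name): name is "scene" or "top"; returns (picture, depth): 480x640x3 uint8, red, green, blue; 480x640 float32, m along the optical axis (not along the pixel's ray), 0 where there is no reading.
- camera_info(name): a dict with "K" (3x3 intrinsics, pixels), "D" ([k1, k2, p1, p2, k3] as OpenCV has them; the pictures are not rectified), "R" (3x3) and "t" (3): a world point X has camera coordinates R X + t. Camera axes: x right, y down, z forward; pixel columns grow to the right and rows downward; lengths in m; the calibration is good to about 2 mm. A picture is of the moment at which its call begins. camera_info takes no time and is no camera call.
- order.finish_job(): hands the job in, once; it reports no verdict.
The state is a dict: "time": time; "q": joint angles; "joint_vel": joint speeds; "joint_torque": joint torques, N m; "tool_pos": TCP position; "tcp_rot": TCP orientation; "wrist_force": force on the tool from outside, world axes, zero at the start; "torque": the same for the moment, N m; "width": opening from 0.0 (shut) to 1.0 (fully open).
Only numpy, scipy, OpenCV 4.12 (cv2) and the standard library are available. Lean on these libraries where they do the work, as an engineer would, in place of code of your own. Each camera call takes 0.05 s, during which the arm holds its last target. There are 200 camera calls.

## Working session

There is one attempt and no reset: what is moved stays moved. The work goes in short steps, Python scripts to look and compute and a tool call to move; the robot and the scene stay as the last step left them, time stands still between calls to the robot, and variables do not carry over. Pictures are saved under pics/ and viewed, about 8 in all and at most 12, crops included, and the job is handed in when it is done.

Besides the shell and the picture viewer there is one more tool, called in YAML: its name, and indented under it one key for each argument. move_arm: Moves the arm, as the interface text tells. Its arguments: {"type":"object","properties":{"deltas":{"type":"array","items":{"type":"array"}},"grip_force":{"type":"number"}},"required":["deltas"]}

```bash
mkdir -p pics; cat > h.py <<'E'
import numpy as np, cv2
from workcell import status, read_camera, camera_info, order
def snap(n):
    p,d=read_camera(n); np.savez(f'/tmp/{n}.npz',p=p,d=d); return p,d
def load(n):
    a=np.load(f'/tmp/{n}.npz'); return a['p'],a['d']
def ray(n,uv,z):
    c=camera_info(n);K,D,R,t=[np.array(c[k],float) for k in('K','D','R','t')]
    x=cv2.undistortPoints(np.array(uv,float).reshape(-1,1,2),K,D).reshape(-1,2)
    d=np.c_[x,np.ones(len(x))]@R; o=-R.T@t
    return o+d*((z-o[2])/d[:,2])[:,None]
def proj(n,X):
    c=camera_info(n);K,D,R,t=[np.array(c[k],float) for k in('K','D','R','t')]
    return cv2.projectPoints(np.array(X,float).reshape(-1,1,3),cv2.Rodrigues(R)[0],t,K,D)[0].reshape(-1,2)
def cloud(n,d):
    c=camera_info(n);K,D,R,t=[np.array(c[k],float) for k in('K','D','R','t')]
    v,u=np.mgrid[:480,:640]
    x=cv2.undistortPoints(np.c_[u.ravel(),v.ravel()].astype(float).reshape(-1,1,2),K,D).reshape(-1,2)
    P=(np.c_[x,np.ones(len(x))]*d.reshape(-1,1)-t)@R
    return P.reshape(480,640,3)
def save(name,p,box=None,s=1):
    if box: u0,v0,u1,v1=box; p=p[v0:v1,u0:u1]
    p=cv2.resize(p,None,fx=s,fy=s,interpolation=cv2.INTER_CUBIC)
    cv2.imwrite(f'pics/{name}.png',p[:,:,::-1])
E
python3 - <<'E'
from h import *
for n in('scene','top'):
    p,d=snap(n); save(n+'0',p); c=camera_info(n); print(n,-np.array(c['R']).T@np.array(c['t']),np.array(c['R'])[2],c['K'][0][0],(d>0).mean())
print(status.read_state())
E
```

```text
scene [1.37940158 0.63517997 0.75581021] [-0.6492064  -0.52134676 -0.55383085] 556.3641756883189 0.9960774739583333
top [ 0.42449112 -0.00738945  1.29074788] [ 0.12477945 -0.00462368 -0.99217373] 554.6256188580232 0.996083984375
{'time': 0.1, 'q': array([ 1.06406989e+00,  2.64704853e-01,  1.60524949e+00, -1.90869333e-05,
        1.27371179e+00, -3.69388671e-02]), 'joint_vel': array([ 0.00023595, -0.00180531, -0.00113097,  0.00127723, -0.00050308,
       -0.00146754]), 'joint_torque': array([ 2.87678513e-04, -5.16707146e+01, -3.68590772e+01, -9.86868554e-05,
        6.35147357e-03, -6.38684719e-05]), 'tool_pos': array([0.30527571, 0.60127173, 0.2300618 ]), 'tcp_rot': array([-0.73103888, -3.05479777,  0.00314457]), 'wrist_force': array([-0.30057946,  0.45392292, -0.48765839]), 'torque': array([-0.02271493,  0.01215557, -0.00804398]), 'width': 0.9988183928323021}
```

View pics/top0.png

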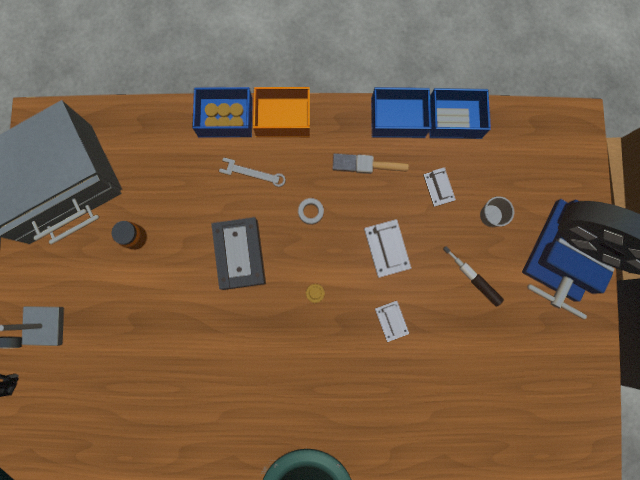

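View pics/scene0.png

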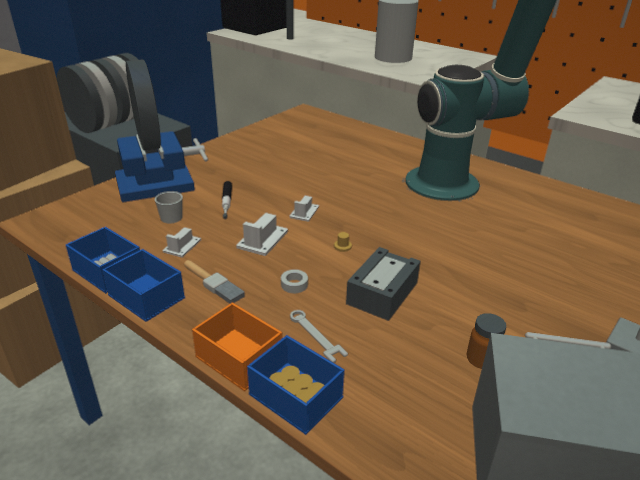

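Candidates: stands at top (388,248) largest, with smaller ones at (439,187) and (392,321). There is one dark block with the plate, at (239,253). I choose the large stand and that block, and check both in one crop.

```bash
python3 - <<'E'
from h import *
p,d=load('top')
a=cv2.resize(p[210:296,200:280],None,fx=5,fy=5,interpolation=cv2.INTER_CUBIC)
b=cv2.resize(p[210:296,350:425],None,fx=5,fy=5,interpolation=cv2.INTER_CUBIC)
save('crop1',np.hstack([a,b]))
P=cloud('top',d)
hsv=cv2.cvtColor(p,cv2.COLOR_RGB2HSV)
def rect(mask,z,name):
    n,l,s,c=cv2.connectedComponentsWithStats(mask.astype(np.uint8))
    i=1+np.argmax(s[1:,4]); v,u=np.nonzero(l==i)
    X=ray('top',np.c_[u,v],z)[:,:2]
    r=cv2.minAreaRect(X.astype(np.float32)); print(name,s[i,4],r,'px',c[i],'zmed',np.median(P[v,u,2]))
def win(u0,v0,u1,v1):
    m=np.zeros((480,640),bool); m[v0:v1,u0:u1]=1; return m
W=win(205,212,272,294); V=hsv[:,:,2]; S=hsv[:,:,1]
print('block hi z', np.percentile(P[...,2][W],[50,90]))
rect(W&(P[...,2]>.03),.061,'block top z')
rect(W&(S<90)&(V<130),.061,'block dark')
rect(W&(V>115)&(S<60),.059,'plate')
W=win(355,212,420,284)
rect(W&(S<60)&(V>90),.010,'foot')
rect(W&(P[...,2]>.04),.05,'rest+stop'); rect(W&(P[...,2]>.06),.069,'stop')
np.set_printoptions(precision=3,suppress=True)
E
```

```text
block hi z [0.05560358 0.06284013]
block top z 3071 ((0.5505599975585938, 0.1535559594631195), (0.15019141137599945, 0.1032492071390152), 8.280841827392578) px [237.57375448 253.05796158] zmed 0.06007641096921715
block dark 2018 ((0.5501675009727478, 0.1535133719444275), (0.15203364193439484, 0.10255908221006393), 8.096419334411621) px [237.83894945 254.06739346] zmed 0.06059854373829836
plate 1040 ((0.5538923740386963, 0.15571489930152893), (0.11079838126897812, 0.0497436486184597), 7.4702372550964355) px [236.77596154 251.37307692] zmed 0.059182520611899526
foot 1715 ((0.5674915909767151, -0.18800128996372223), (0.12104552239179611, 0.0817883238196373), 15.427948951721191) px [387.503207   248.05422741] zmed 0.012415208533893071
rest+stop 637 ((0.571811318397522, -0.18765923380851746), (0.09726330637931824, 0.0495830737054348), 14.183730125427246) px [388.8100471  242.53375196] zmed 0.051283075236093524
stop 116 ((0.6102120876312256, -0.17616945505142212), (0.012613223865628242, 0.045851774513721466), 15.360499382019043) px [385.31034483 225.84482759] zmed 0.06937175745270827
```

View pics/crop1.png

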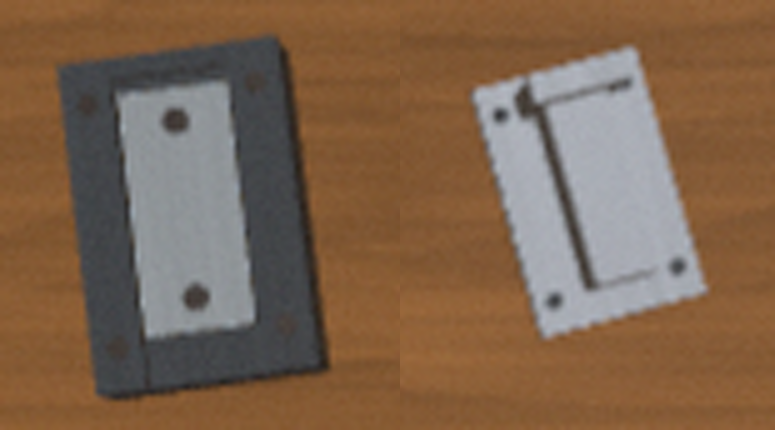

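The crop confirms both. Left is the plate with its two dots, sunk in the channel with the mouth at the bottom. Right is the large stand, with its stop at the top near (575,90) in the crop. I'm moving to above the plate now.

move_arm:
  deltas:
    - [[0, 0, 0.04], [0.18, -0.3, 0], 1]
    - [[0, 0, 0.07], [0.36, -0.6, 0], 1]
    - [[0, 0, 0.1], [0.536, -0.885, 0], 1]
  grip_force: 40

```text
time: 0.48
tool_pos: [0.3593, 0.5122, 0.2306]
tcp_rot: [-0.486, -3.103, 0.002]
wrist_force: [0.2, -0.1, -0.1]
width: 0.377
```

move_arm:
  deltas:
    - [[0, 0, 0.04], [0.18, -0.3, 0], 1]
    - [[0, 0, 0.07], [0.36, -0.6, 0], 1]
    - [[0, 0, 0.1], [0.536, -0.885, 0], 1]

```text
time: 0.85
tool_pos: [0.413, 0.4235, 0.2307]
tcp_rot: [-0.242, -3.132, 0.001]
wrist_force: [0.5, -0.4, 0.3]
width: 0.003
```

move_arm:
  deltas:
    - [[0, 0, 0.04], [0.18, -0.3, 0], 1]
    - [[0, 0, 0.07], [0.36, -0.6, 0], 1]
    - [[0, 0, 0.1], [0.536, -0.885, 0], 1]

```text
time: 1.23
tool_pos: [0.4665, 0.3351, 0.2307]
tcp_rot: [0.005, -3.141, 0.001]
wrist_force: [-0.5, -0.3, 0.2]
width: -0.0
```

move_arm:
  deltas:
    - [[0, 0, 0.03], [0.18, -0.3, -0.2], 1]
    - [[0, 0, 0.06], [0.36, -0.6, -0.4], 1]
    - [[0, 0, 0.09], [0.536, -0.885, -0.6], 1]

```text
time: 1.6
tool_pos: [0.5201, 0.2467, 0.1703]
tcp_rot: [0.226, -3.133, 0.0]
wrist_force: [-0.1, 0.1, 0.6]
width: 0.002
```

move_arm:
  deltas:
    - [[0, 0, 0], [0.18, -0.3, -0.2], 1]
    - [[0, 0, 0], [0.36, -0.6, -0.4], 1]
    - [[0, 0, 0], [0.536, -0.885, -0.6], 1]
    - [[0, 0, 0], [0.536, -0.885, -0.6], 1]
    - [[0, 0, 0], [0.536, -0.885, -0.6], 1]

```text
time: 2.22
tool_pos: [0.5733, 0.1596, 0.1112]
tcp_rot: [0.223, -3.133, -0.001]
wrist_force: [0.1, -0.5, 0.8]
width: -0.0
```

move_arm:
  deltas:
    - [[0, 0, 0], [0, -0.01, -0.2], 1]
    - [[0, 0, 0], [0, -0.01, -0.4], 1]
    - [[0, 0, 0], [0, -0.01, -0.47], 1]
    - [[0, 0, 0], [0, -0.01, -0.49], 1]
    - [[0, 0, 0], [0, -0.01, -0.5], 1]
    - [[0, 0, 0], [0, -0.01, -0.5], 1]

```text
time: 2.98
tool_pos: [0.5741, 0.1585, 0.0618]
tcp_rot: [-0.224, 3.133, 0.0]
wrist_force: [0.2, 0.6, -0.2]
width: -0.0
```

move_arm:
  deltas:
    - [[0, 0, 0], [0, 0, -0.005], 1]
    - [[0, 0, 0], [0, 0, -0.01], 1]
    - [[0, 0, 0], [0, 0, -0.01], 1]

```text
time: 3.35
tool_pos: [0.5736, 0.1583, 0.0604]
tcp_rot: [-0.224, 3.133, 0.0]
wrist_force: [-0.5, -0.8, -0.0]
width: 0.0
```

move_arm:
  deltas:
    - [[0, 0, 0], [0, 0, -0.005], 1]
    - [[0, 0, 0], [0, 0, -0.01], 1]
    - [[0, 0, 0], [0, 0, -0.01], 1]

```text
time: 3.72
tool_pos: [0.5735, 0.1584, 0.0592]
tcp_rot: [0.224, -3.133, -0.0]
wrist_force: [-0.5, -0.4, 0.0]
width: 0.0
```

move_arm:
  deltas:
    - [[0, 0, 0], [0, 0, -0.003], 1]
    - [[0, 0, 0], [0, 0, -0.005], 1]
    - [[0, 0, 0], [0, 0, -0.005], 1]

```text
time: 4.1
tool_pos: [0.5736, 0.1584, 0.0591]
tcp_rot: [0.224, -3.134, 0.0]
wrist_force: [-1.5, -0.1, 3.6]
width: 0.005
```

move_arm:
  deltas:
    - [[0, 0, 0], [0, 0, -0.002], 1]
    - [[0, 0, 0], [0, 0, -0.004], 1]
    - [[0, 0, 0], [0, 0, -0.004], 1]

```text
time: 4.47
tool_pos: [0.5737, 0.1584, 0.059]
tcp_rot: [-0.224, 3.133, 0.0]
wrist_force: [-2.4, -0.0, 6.7]
width: -0.001
```

move_arm:
  deltas:
    - [[0, 0, 0], [0, 0, -0.002], 1]
    - [[0, 0, 0], [-0.02, -0.003, -0.002], 1]
    - [[0, 0, 0], [-0.05, -0.007, -0.002], 1]
    - [[0, 0, 0], [-0.08, -0.011, -0.002], 1]
    - [[0, 0, 0], [-0.11, -0.016, -0.002], 1]
    - [[0, 0, 0], [-0.14, -0.02, -0.002], 1]
    - [[0, 0, 0], [-0.17, -0.024, -0.002], 1]
    - [[0, 0, 0], [-0.2, -0.029, -0.002], 1]
    - [[0, 0, 0], [-0.2, -0.029, -0.002], 1]

```text
time: 5.6
tool_pos: [0.5543, 0.1557, 0.0591]
tcp_rot: [-0.224, 3.132, 0.001]
wrist_force: [1.0, 0.2, 7.2]
width: 0.002
```

```bash
python3 - <<'E'
from h import *
p,d=snap('top'); save('top1',p,(180,190,300,310),5)
E
```

```text
(no output)
```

View pics/top1.png

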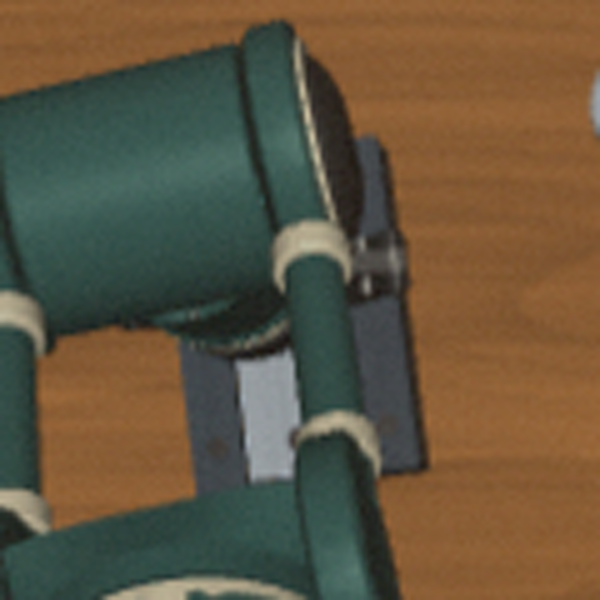

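The plate moved with the tip: its bright edge is near the mouth at about (265,475) in the crop. The arm hides the rest. I'll keep dragging.

move_arm:
  deltas:
    - [[0, 0, 0], [-0.02, -0.003, 0], 1]
    - [[0, 0, 0], [-0.05, -0.007, 0], 1]
    - [[0, 0, 0], [-0.08, -0.011, 0], 1]
    - [[0, 0, 0], [-0.11, -0.016, 0], 1]
    - [[0, 0, 0], [-0.14, -0.02, 0], 1]
    - [[0, 0, 0], [-0.17, -0.024, 0], 1]
    - [[0, 0, 0], [-0.2, -0.029, 0], 1]
    - [[0, 0, 0], [-0.23, -0.033, 0], 1]
    - [[0, 0, 0], [-0.26, -0.037, 0], 1]
    - [[0, 0, 0], [-0.29, -0.042, 0], 1]
    - [[0, 0, 0], [-0.32, -0.046, 0], 1]
    - [[0, 0, 0], [-0.35, -0.05, 0], 1]
    - [[0, 0, 0], [-0.38, -0.055, 0], 1]
    - [[0, 0, 0], [-0.38, -0.055, 0], 1]

```text
time: 7.4
tool_pos: [0.5163, 0.1502, 0.059]
tcp_rot: [-0.224, 3.132, 0.001]
wrist_force: [0.8, 0.6, 7.3]
width: 0.002
```

```bash
python3 - <<'E'
from h import *
p,d=snap('scene'); save('scene1',p,(310,200,460,330),5)
a=np.deg2rad(8.2); ex=np.array([np.cos(a),np.sin(a),0]); ey=np.array([-ex[1],ex[0],0])
m=np.array([.5503,.1535,0])
for x in(-.075,-.121,.065): print(x,proj('scene',[m+x*ex+y*ey+[0,0,.059] for y in(-.025,.025)])-[310,200])
E
```

```text
-0.075 [[77.92161775 50.12687222]
 [98.73343136 57.0473453 ]]
-0.121 [[ 86.47538765  40.54763457]
 [106.88868417  47.12195   ]]
0.065 [[48.85969006 82.687716  ]
 [70.97581399 90.85146749]]
```

View pics/scene1.png

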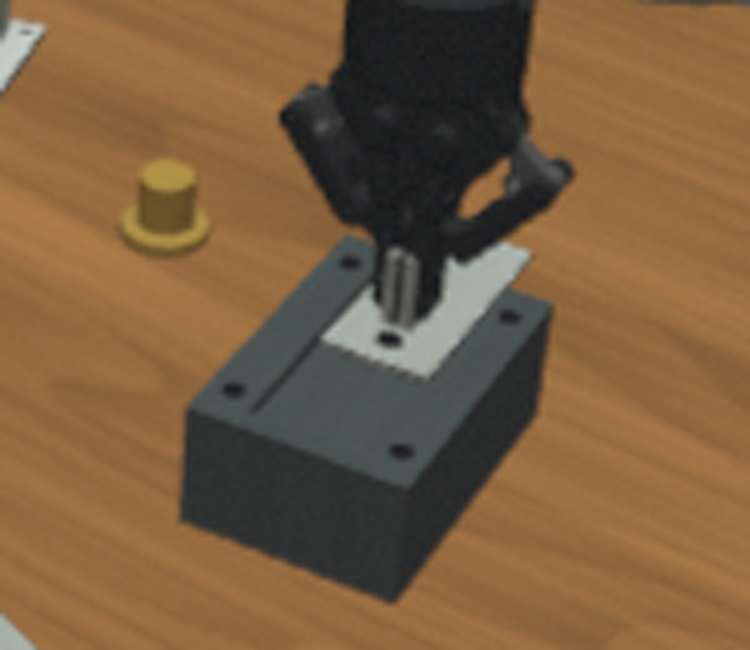

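The plate lies in the channel: far corners at (322,340) and (432,378), near-left corner at (532,255) in the crop. It already sticks out over the mouth.

```bash
python3 - <<'E'
from h import *
a=np.deg2rad(8.2); ex=np.array([np.cos(a),np.sin(a),0]); ey=np.array([-ex[1],ex[0],0])
m=np.array([.5503,.1535,0])
X=ray('scene',np.array([[322,340],[432,378],[532,255]])/5+[310,200],.059)
print((X-m)@np.c_[ex,ey])
E
```

```text
[[ 0.00198289 -0.02062227]
 [ 0.00154603  0.03013379]
 [-0.10596894  0.03008369]]
```

Overhang is about 33 mm, as expected. Dragging 13 mm more.

move_arm:
  deltas:
    - [[0, 0, 0], [-0.02, -0.003, 0], 1]
    - [[0, 0, 0], [-0.05, -0.007, 0], 1]
    - [[0, 0, 0], [-0.08, -0.011, 0], 1]
    - [[0, 0, 0], [-0.11, -0.016, 0], 1]
    - [[0, 0, 0], [-0.13, -0.019, 0], 1]
    - [[0, 0, 0], [-0.13, -0.019, 0], 1]

```text
time: 8.2
tool_pos: [0.5034, 0.1483, 0.059]
tcp_rot: [-0.224, 3.131, 0.001]
wrist_force: [1.0, -0.3, 5.9]
width: -0.0
```

move_arm:
  deltas:
    - [[0, 0, 0], [0, 0, 0.02], 1]
    - [[0, 0, 0], [0, 0, 0.05], 1]
    - [[0, 0, 0], [0, 0, 0.3], 1]
    - [[0, 0, 0], [0, 0, 0.7], 0]
    - [[0, 0, 0], [0, 0, 1.0], -0.3]

```text
time: 8.82
tool_pos: [0.5021, 0.148, 0.159]
tcp_rot: [0.224, -3.133, 0.0]
wrist_force: [0.1, -0.4, 0.6]
width: 0.418
```

move_arm:
  deltas:
    - [[0, 0, 0], [0, 0.3, 0.2], -1]
    - [[0, 0, 0], [0, 0.6, 0.2], -1]
    - [[0, 0, 0], [0, 1.0, 0.2], -1]
    - [[0, 0, 0], [0, 1.0, 0.2], -1]

```text
time: 9.32
tool_pos: [0.5018, 0.2499, 0.1776]
tcp_rot: [0.229, -3.132, -0.0]
wrist_force: [0.4, -0.8, -0.7]
width: 1.0
```

```bash
python3 - <<'E'
from h import *
p,d=snap('top'); save('top2',p,(180,190,300,310),5)
print(status.read_state()['tool_pos'])
E
```

```text
[0.50167146 0.24856134 0.17738809]
```

View pics/top2.png

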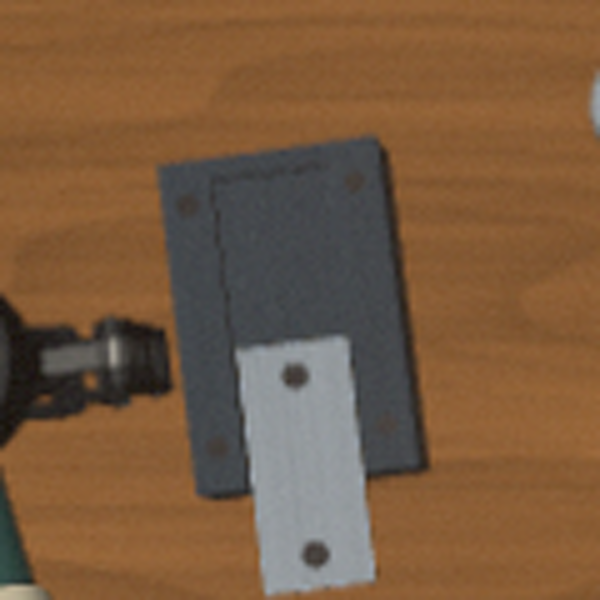

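The plate is out over the mouth, with its near edge at about (320,585) and far edge at (293,343) in the crop. Next I measure it.

```bash
python3 - <<'E'
from h import *
p,d=load('top')
hsv=cv2.cvtColor(p,cv2.COLOR_RGB2HSV)
m=np.zeros((480,640),bool); m[255:312,222:262]=1
m&=(hsv[...,2]>115)&(hsv[...,1]<60)
n,l,s,c=cv2.connectedComponentsWithStats(m.astype(np.uint8)); i=1+np.argmax(s[1:,4]); v,u=np.nonzero(l==i)
X=ray('top',np.c_[u,v],.059)[:,:2]; r=cv2.minAreaRect(X.astype(np.float32)); print(r,s[i,4])
a=np.deg2rad(8.2); ex=np.array([np.cos(a),np.sin(a)]); print((np.array(r[0])-[.5503,.1535])@np.c_[ex,[-ex[1],ex[0]]])
E
```

```text
((0.4841354787349701, 0.1458381712436676), (0.11069853603839874, 0.049812089651823044), 7.425879001617432) 1069
[-0.06658087  0.00185348]
```

move_arm:
  deltas:
    - [[0, 0, -0.01], [-0.2, -0.35, 0], -1]
    - [[0, 0, -0.01], [-0.45, -0.7, 0], -1]
    - [[0, 0, -0.01], [-0.454, -1.0, -0.3], -1]
    - [[0, 0, -0.01], [-0.454, -1.0, -0.5], -1]
    - [[0, 0, -0.01], [-0.454, -1.0, -0.5], -1]

```text
time: 10.0
tool_pos: [0.4549, 0.1462, 0.1261]
tcp_rot: [0.197, -3.13, 0.002]
wrist_force: [-0.1, -0.8, -0.2]
width: 1.001
```

move_arm:
  deltas:
    - [[0, 0, 0], [0, -0.06, 0], -1]
    - [[0, 0, 0], [0, -0.06, 0], -1]

```text
time: 10.25
tool_pos: [0.458, 0.1419, 0.1292]
tcp_rot: [-0.199, 3.134, 0.0]
wrist_force: [0.2, 0.8, -0.2]
width: 1.0
```

move_arm:
  deltas:
    - [[0, 0, 0], [0, 0, -0.2], -1]
    - [[0, 0, 0], [0, 0, -0.45], -1]
    - [[0, 0, 0], [0, 0, -0.7], -1]
    - [[0, 0, 0], [0, 0, -0.85], -1]
    - [[0, 0, 0], [0, 0, -0.92], -1]
    - [[0, 0, 0], [0, 0, -0.92], -1]

```text
time: 11.0
tool_pos: [0.4573, 0.1422, 0.0363]
tcp_rot: [0.2, -3.135, -0.0]
wrist_force: [-0.5, -0.6, -0.5]
width: 1.001
```

move_arm:
  deltas:
    - [[0, 0, 0], [0, 0, 0], 0]
    - [[0, 0, 0], [0, 0, 0], 0.1]
    - [[0, 0, 0], [0, 0, 0], 0.2]
    - [[0, 0, 0], [0, 0, 0], 0.3]
    - [[0, 0, 0], [0, 0, 0], 0.4]
    - [[0, 0, 0], [0, 0, 0], 0.4]
  grip_force: 20

```text
time: 11.75
tool_pos: [0.4579, 0.1423, 0.0369]
tcp_rot: [-0.199, 3.134, 0.0]
wrist_force: [-0.4, 0.6, 6.4]
width: 0.576
```

move_arm:
  deltas:
    - [[0, 0, 0], [0, 0, 0.005], 1]
    - [[0, 0, 0], [0, 0, 0.01], 1]
    - [[0, 0, 0], [0, 0, 0.01], 1]
  grip_force: 70

```text
time: 12.12
tool_pos: [0.4577, 0.1422, 0.0374]
tcp_rot: [-0.199, 3.134, 0.0]
wrist_force: [2.0, -0.2, 3.2]
width: 0.557
```

move_arm:
  deltas:
    - [[0, 0, 0], [0, 0, 0.02], 1]
    - [[0, 0, 0], [0, 0, 0.05], 1]
    - [[0, 0, 0], [0, 0, 0.1], 1]
    - [[0, 0, 0], [0, 0, 0.2], 1]
    - [[0, 0, 0], [0, 0, 0.4], 1]
    - [[0, 0, 0], [0, 0, 0.6], 1]
    - [[0, 0, 0], [0, 0, 0.7], 1]
    - [[0, 0, 0], [0, 0, 0.7], 1]

```text
time: 13.12
tool_pos: [0.458, 0.1423, 0.1083]
tcp_rot: [-0.199, 3.133, 0.001]
wrist_force: [-0.1, -0.0, -1.9]
width: 0.558
```

```bash
python3 - <<'E'
from h import *
s=status.read_state(); print(s['tool_pos'],s['torque'],s['width'])
p,d=snap('scene'); save('scene2',p,(310,150,460,280),5)
E
```

```text
[0.45795658 0.14227713 0.10826149] [ 0.04241081  0.08180012 -0.01832254] 0.5577325798702204
```

View pics/scene2.png

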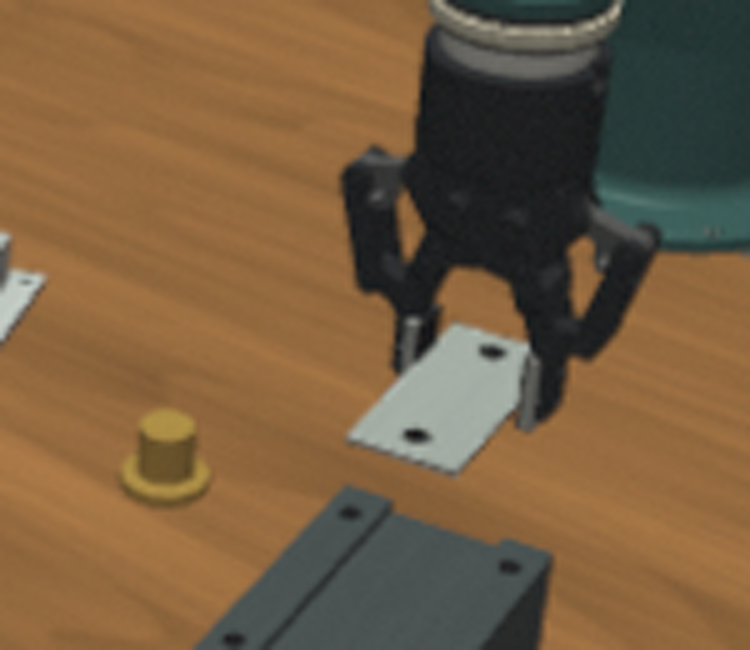

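The plate is pinched by its long sides and clear of the block, with far corners at (348,438) and (456,472) in the crop. I'll check how level it is from the depth image.

```bash
python3 - <<'E'
from h import *
p,d=load('scene'); P=cloud('scene',d)
m=np.zeros((480,640),bool); m[214:246,378:417]=1
hsv=cv2.cvtColor(p,cv2.COLOR_RGB2HSV)
m&=(hsv[...,2]>120)&(hsv[...,1]<50)&(abs(P[...,2]-.13)<.02)
X=P[m]; A=np.c_[X[:,:2],np.ones(len(X))]; k=np.linalg.lstsq(A,X[:,2],rcond=None)[0]
print(len(X),k,'z med',np.median(X[:,2]),X.mean(0), (A@k-X[:,2]).std())
a=np.deg2rad(7.4); print('pitch deg along, across',np.rad2deg([k[0]*np.cos(a)+k[1]*np.sin(a),-k[0]*np.sin(a)+k[1]*np.cos(a)]))
E
```

```text
579 [0.00646946 0.00390106 0.12474651] z med 0.12849096847148897 [0.48756564 0.14471342 0.12846533] 0.0015961669067687085
pitch deg along, across [0.39637331 0.17391157]
```

move_arm:
  deltas:
    - [[0, 0, 0], [0, -0.1, 0.1], 1]
    - [[0, 0, 0.01], [0.05, -0.3, 0.1], 1]
    - [[0, 0, 0.02], [0.1, -0.6, 0.1], 1]
    - [[0, 0, 0.0225], [0.14, -0.8625, 0.1], 1]

```text
time: 13.68
tool_pos: [0.4709, 0.0544, 0.117]
tcp_rot: [0.255, -3.13, 0.001]
wrist_force: [-1.0, 0.1, -2.5]
width: 0.565
```

move_arm:
  deltas:
    - [[0, 0, 0.01], [0.05, -0.3, 0], 1]
    - [[0, 0, 0.02], [0.1, -0.6, 0], 1]
    - [[0, 0, 0.0225], [0.14, -0.8625, 0], 1]

```text
time: 14.05
tool_pos: [0.4847, -0.0321, 0.117]
tcp_rot: [0.31, -3.125, 0.0]
wrist_force: [0.6, -0.0, -1.4]
width: 0.558
```

move_arm:
  deltas:
    - [[0, 0, 0.01], [0.05, -0.3, 0], 1]
    - [[0, 0, 0.02], [0.1, -0.6, 0], 1]
    - [[0, 0, 0.0225], [0.14, -0.8625, 0], 1]

```text
time: 14.42
tool_pos: [0.4986, -0.1183, 0.117]
tcp_rot: [0.365, -3.119, -0.0]
wrist_force: [0.3, 0.5, -1.3]
width: 0.56
```

move_arm:
  deltas:
    - [[0, 0, 0.01], [0.05, -0.3, 0], 1]
    - [[0, 0, 0.02], [0.1, -0.6, 0], 1]
    - [[0, 0, 0.0225], [0.13, -0.8, 0], 1]
    - [[0, 0, 0.0225], [0.14, -0.8625, 0], 1]
    - [[0, 0, 0.0225], [0.14, -0.8625, 0], 1]
    - [[0, 0, 0.0225], [0.14, -0.8625, 0], 1]

```text
time: 15.18
tool_pos: [0.5128, -0.202, 0.117]
tcp_rot: [0.421, -3.113, -0.001]
wrist_force: [0.3, -0.6, -2.0]
width: 0.561
```

```bash
python3 - <<'E'
from h import *
s=status.read_state(); print(s['tool_pos'],s['tcp_rot'],s['torque'],s['width'])
p,d=snap('scene'); save('scene3',p,(210,160,330,260),6)
p,d=snap('top'); 
p2=p.copy(); save('top3',p,(340,190,440,290),6)
E
```

```text
[ 0.51281523 -0.20204377  0.11695869] [ 4.21252386e-01 -3.11260110e+00 -1.10939792e-03] [-0.02125659  0.0161115  -0.02187723] 0.5606422424917039
```

View pics/scene3.png

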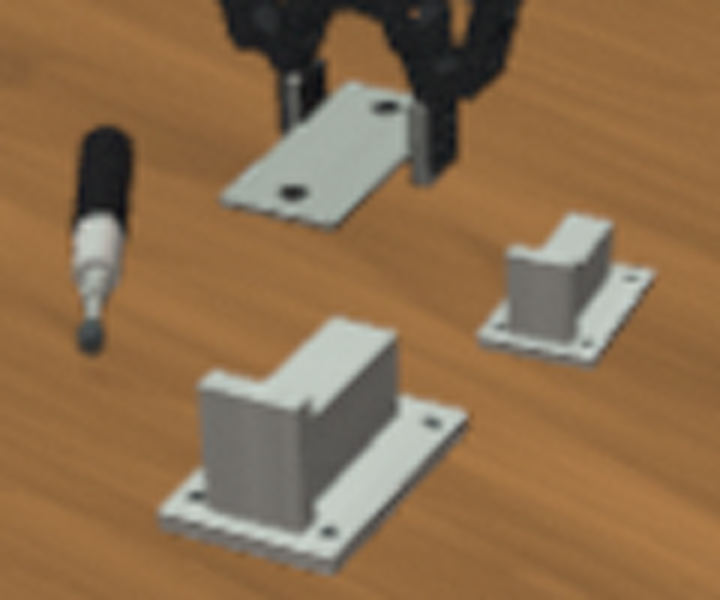

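The plate is held before the large stand. Far corners are (220,202) and (330,227); the stop's rear top edge runs from (200,386) to (304,412) in the crop. Next I compare the two in the same view.

```bash
python3 - <<'E'
from h import *
np.set_printoptions(precision=4,suppress=True)
a=np.deg2rad(15.4); ex=np.array([np.cos(a),np.sin(a),0]); ey=np.array([-ex[1],ex[0],0]); B=np.c_[ex,ey]
o=np.array([.6044,-.1778,0]); f=lambda uv,z:(ray('scene',np.array(uv)/6+[210,160],z)-o)@B
print('plate far corners',f([[220,202],[330,227]],.1386))
print('stop rear top',f([[200,386],[304,412]],.069))
print('rest near end corners',f([[335,318],[398,332]],.05))
p,d=load('top'); hsv=cv2.cvtColor(p,cv2.COLOR_RGB2HSV); P=cloud('top',d)
m=np.zeros((480,640),bool); m[200:290,350:430]=1
m&=(hsv[...,2]>110)&(hsv[...,1]<60)&(P[...,2]>.125)&(P[...,2]<.15)
v,u=np.nonzero(m); print(len(u))
X=ray('top',np.c_[u,v],.1386)[:,:2]; r=cv2.minAreaRect(X.astype(np.float32)); print(r,(np.array(r[0])-o[:2])@B[:2])
E
```

```text
plate far corners [[-0.0088 -0.0184]
 [-0.0096  0.029 ]]
stop rear top [[ 0.0149 -0.018 ]
 [ 0.0143  0.0277]]
rest near end corners [[-0.0817 -0.0111]
 [-0.0829  0.0176]]
265
((0.53628009557724, -0.18988639116287231), (0.10763073712587357, 0.0376877635717392), 15.822038650512695) [-0.0689  0.0064]
```

View pics/top3.png

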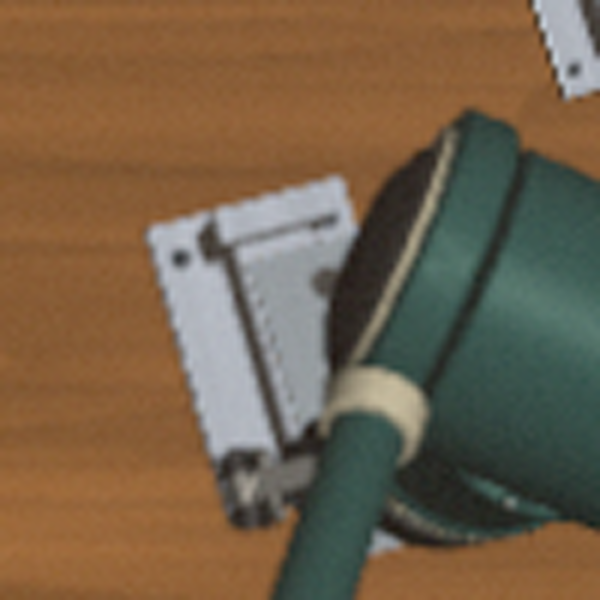

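Plate and stop agree within about 1 mm across, with a gap of about 12 mm to the stop. I'm shifting 1 mm and lowering.

move_arm:
  deltas:
    - [[0, 0, 0], [0.003, -0.01, -0.1], 1]
    - [[0, 0, 0], [0.003, -0.01, -0.3], 1]
    - [[0, 0, 0], [0.003, -0.01, -0.5], 1]
    - [[0, 0, 0], [0.003, -0.01, -0.65], 1]
    - [[0, 0, 0], [0.003, -0.01, -0.73], 1]
    - [[0, 0, 0], [0.003, -0.01, -0.77], 1]
    - [[0, 0, 0], [0.003, -0.01, -0.79], 1]
    - [[0, 0, 0], [0.003, -0.01, -0.79], 1]
    - [[0, 0, 0], [0.003, -0.01, -0.79], 1]

```text
time: 16.4
tool_pos: [0.5139, -0.2041, 0.0387]
tcp_rot: [-0.42, 3.112, -0.001]
wrist_force: [-0.1, 0.9, -1.4]
width: 0.558
```

move_arm:
  deltas:
    - [[0, 0, 0], [0, 0, -0.005], 1]
    - [[0, 0, 0], [0, 0, -0.01], 1]
    - [[0, 0, 0], [0, 0, -0.015], 1]
    - [[0, 0, 0], [0, 0, -0.015], 1]

```text
time: 16.9
tool_pos: [0.5134, -0.2039, 0.0366]
tcp_rot: [0.42, -3.113, -0.0]
wrist_force: [-1.0, 0.4, -1.0]
width: 0.559
```

move_arm:
  deltas:
    - [[0, 0, 0], [0, 0, -0.005], 1]
    - [[0, 0, 0], [0, 0, -0.01], 1]
    - [[0, 0, 0], [0, 0, -0.01], 1]

```text
time: 17.27
tool_pos: [0.5134, -0.2039, 0.0356]
tcp_rot: [0.42, -3.113, -0.0]
wrist_force: [-0.1, 0.1, -1.0]
width: 0.558
```

move_arm:
  deltas:
    - [[0, 0, 0], [-0.002, 0.007, -0.005], 1]
    - [[0, 0, 0], [-0.002, 0.007, -0.01], 1]
    - [[0, 0, 0], [-0.002, 0.007, -0.01], 1]

```text
time: 17.65
tool_pos: [0.5132, -0.2032, 0.0346]
tcp_rot: [0.421, -3.113, -0.0]
wrist_force: [0.6, -0.9, -1.5]
width: 0.559
```

move_arm:
  deltas:
    - [[0, 0, 0], [0, 0, -0.004], 1]
    - [[0, 0, 0], [0, 0, -0.007], 1]
    - [[0, 0, 0], [0, 0, -0.007], 1]

```text
time: 18.02
tool_pos: [0.5132, -0.2032, 0.0339]
tcp_rot: [0.42, -3.113, -0.0]
wrist_force: [-0.9, 0.4, -1.3]
width: 0.558
```

move_arm:
  deltas:
    - [[0, 0, 0], [0, 0, -0.004], 1]
    - [[0, 0, 0], [0, 0, -0.007], 1]
    - [[0, 0, 0], [0, 0, -0.007], 1]

```text
time: 18.4
tool_pos: [0.5132, -0.2032, 0.0332]
tcp_rot: [0.42, -3.113, -0.0]
wrist_force: [-0.2, -0.6, -1.5]
width: 0.558
```

move_arm:
  deltas:
    - [[0, 0, 0], [0, 0, -0.004], 1]
    - [[0, 0, 0], [0, 0, -0.006], 1]
    - [[0, 0, 0], [0, 0, -0.006], 1]

```text
time: 18.77
tool_pos: [0.5133, -0.2033, 0.0328]
tcp_rot: [-0.42, 3.113, -0.0]
wrist_force: [-0.7, 0.0, -1.1]
width: 0.558
```

move_arm:
  deltas:
    - [[0, 0, 0], [0, 0, -0.003], 1]
    - [[0, 0, 0], [0, 0, -0.005], 1]
    - [[0, 0, 0], [0, 0, -0.005], 1]

```text
time: 19.15
tool_pos: [0.5133, -0.2033, 0.0326]
tcp_rot: [-0.421, 3.113, -0.0]
wrist_force: [-2.9, 0.0, 3.3]
width: 0.559
```

move_arm:
  deltas:
    - [[0, 0, 0], [0, 0, -0.003], 1]
    - [[0, 0, 0], [0, 0, -0.005], 1]
    - [[0, 0, 0], [0, 0, -0.005], 1]

```text
time: 19.52
tool_pos: [0.5133, -0.2033, 0.0325]
tcp_rot: [0.421, -3.113, 0.0]
wrist_force: [-4.1, 2.2, 7.2]
width: 0.563
```

move_arm:
  deltas:
    - [[0, 0, 0], [0, 0, 0.004], 1]
    - [[0, 0, 0], [0.01, 0.003, 0.005], 1]
    - [[0, 0, 0], [0.029, 0.008, 0.005], 1]
    - [[0, 0, 0], [0.048, 0.013, 0.005], 1]
    - [[0, 0, 0], [0.067, 0.0185, 0.005], 1]
    - [[0, 0, 0], [0.077, 0.021, 0.005], 1]
    - [[0, 0, 0], [0.077, 0.021, 0.005], 1]

```text
time: 20.4
tool_pos: [0.5215, -0.2016, 0.0327]
tcp_rot: [-0.421, 3.113, -0.002]
wrist_force: [-3.3, 0.5, 5.4]
width: 0.561
```

move_arm:
  deltas:
    - [[0, 0, 0], [0.005, 0.0013, 0], 1]
    - [[0, 0, 0], [0.01, 0.0027, 0], 1]
    - [[0, 0, 0], [0.01, 0.0027, 0], 1]

```text
time: 20.78
tool_pos: [0.5223, -0.2014, 0.0327]
tcp_rot: [-0.421, 3.113, -0.001]
wrist_force: [-3.8, -0.4, 5.8]
width: 0.561
```

move_arm:
  deltas:
    - [[0, 0, 0], [0.004, 0.001, 0], 1]
    - [[0, 0, 0], [0.007, 0.0019, 0], 1]
    - [[0, 0, 0], [0.007, 0.0019, 0], 1]

```text
time: 21.15
tool_pos: [0.523, -0.2012, 0.0327]
tcp_rot: [-0.421, 3.113, -0.001]
wrist_force: [-3.4, -0.5, 6.3]
width: 0.559
```

move_arm:
  deltas:
    - [[0, 0, 0], [0.004, 0.002, 0], 1]
    - [[0, 0, 0], [0.008, 0.004, 0], 1]
    - [[0, 0, 0], [0.008, 0.004, 0], 1]

```text
time: 21.52
tool_pos: [0.5239, -0.2009, 0.0327]
tcp_rot: [-0.421, 3.113, -0.002]
wrist_force: [-2.6, -1.3, 5.2]
width: 0.558
```

move_arm:
  deltas:
    - [[0, 0, 0], [0.004, 0.002, 0], 1]
    - [[0, 0, 0], [0.007, 0.003, 0], 1]
    - [[0, 0, 0], [0.007, 0.003, 0], 1]

```text
time: 21.9
tool_pos: [0.5246, -0.2006, 0.0327]
tcp_rot: [-0.421, 3.113, -0.002]
wrist_force: [-3.9, -1.1, 5.0]
width: 0.562
```

move_arm:
  deltas:
    - [[0, 0, 0], [0.003, 0.001, 0], 1]
    - [[0, 0, 0], [0.006, 0.002, 0], 1]
    - [[0, 0, 0], [0.006, 0.002, 0], 1]

```text
time: 22.28
tool_pos: [0.5251, -0.2004, 0.0327]
tcp_rot: [-0.421, 3.113, -0.002]
wrist_force: [-2.4, -0.5, 6.0]
width: 0.565
```

move_arm:
  deltas:
    - [[0, 0, 0], [0.003, 0.001, 0], 1]
    - [[0, 0, 0], [0.006, 0.002, 0], 1]
    - [[0, 0, 0], [0.006, 0.002, 0], 1]

```text
time: 22.65
tool_pos: [0.5257, -0.2002, 0.0327]
tcp_rot: [-0.421, 3.113, -0.002]
wrist_force: [-3.1, -1.0, 6.0]
width: 0.562
```

move_arm:
  deltas:
    - [[0, 0, 0], [0.003, 0.001, 0], 1]
    - [[0, 0, 0], [0.006, 0.002, 0], 1]
    - [[0, 0, 0], [0.006, 0.002, 0], 1]

```text
time: 23.02
tool_pos: [0.5263, -0.2, 0.0327]
tcp_rot: [-0.421, 3.113, -0.002]
wrist_force: [-3.0, -0.7, 5.3]
width: 0.561
```

move_arm:
  deltas:
    - [[0, 0, 0], [0.003, 0.001, 0], 1]
    - [[0, 0, 0], [0.006, 0.002, 0], 1]
    - [[0, 0, 0], [0.006, 0.002, 0], 1]

```text
time: 23.4
tool_pos: [0.5269, -0.1998, 0.0327]
tcp_rot: [-0.421, 3.113, -0.002]
wrist_force: [-3.7, -0.4, 4.9]
width: 0.559
```

move_arm:
  deltas:
    - [[0, 0, 0], [0.003, 0.001, 0], 1]
    - [[0, 0, 0], [0.006, 0.002, 0], 1]
    - [[0, 0, 0], [0.006, 0.002, 0], 1]

```text
time: 23.78
tool_pos: [0.5275, -0.1996, 0.0327]
tcp_rot: [-0.421, 3.113, -0.002]
wrist_force: [-3.1, -0.7, 5.4]
width: 0.556
```

```bash
python3 - <<'E'
from h import *
p,d=snap('top'); save('top4',p,(360,210,420,280),8)
E
```

```text
(no output)
```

View pics/top4.png

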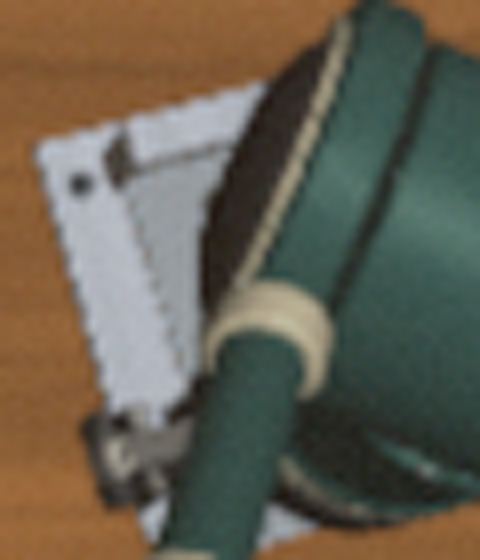

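The plate is just short of the stop: its far edge is at about (150,182) and the stop's dark shadow line at about (175,160). I'll keep creeping.

move_arm:
  deltas:
    - [[0, 0, 0], [0.003, 0.001, 0], 1]
    - [[0, 0, 0], [0.006, 0.002, 0], 1]
    - [[0, 0, 0], [0.006, 0.002, 0], 1]

```text
time: 24.2
tool_pos: [0.5278, -0.1994, 0.0327]
tcp_rot: [0.421, -3.113, 0.002]
wrist_force: [-4.4, -1.0, 6.7]
width: 0.556
```

move_arm:
  deltas:
    - [[0, 0, 0], [0.003, 0.001, 0], 1]
    - [[0, 0, 0], [0.006, 0.002, 0], 1]
    - [[0, 0, 0], [0.006, 0.002, 0], 1]

```text
time: 24.58
tool_pos: [0.5278, -0.1994, 0.0327]
tcp_rot: [0.421, -3.112, 0.002]
wrist_force: [-5.6, -1.8, 7.6]
width: 0.558
```

move_arm:
  deltas:
    - [[0, 0, 0], [0.003, 0.001, 0], 1]
    - [[0, 0, 0], [0.006, 0.002, 0], 1]
    - [[0, 0, 0], [0.006, 0.002, 0], 1]

```text
time: 24.95
tool_pos: [0.5279, -0.1994, 0.0327]
tcp_rot: [0.421, -3.111, 0.001]
wrist_force: [-8.1, -2.6, 8.9]
width: 0.557
```

The stop is reached: position stalls while the push grows to 8 N. I'll ease off a little and check centring before letting go.

move_arm:
  deltas:
    - [[0, 0, 0], [-0.005, -0.0014, 0.003], 1]
    - [[0, 0, 0], [-0.005, -0.0014, 0.003], 1]

```text
time: 25.2
tool_pos: [0.5279, -0.1994, 0.0327]
tcp_rot: [0.421, -3.112, 0.002]
wrist_force: [-5.7, -3.0, 5.4]
width: 0.56
```

```bash
python3 - <<'E'
from h import *
p,d=snap('scene'); save('scene4',p,(230,200,300,260),10)
E
```

```text
(no output)
```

View pics/scene4.png

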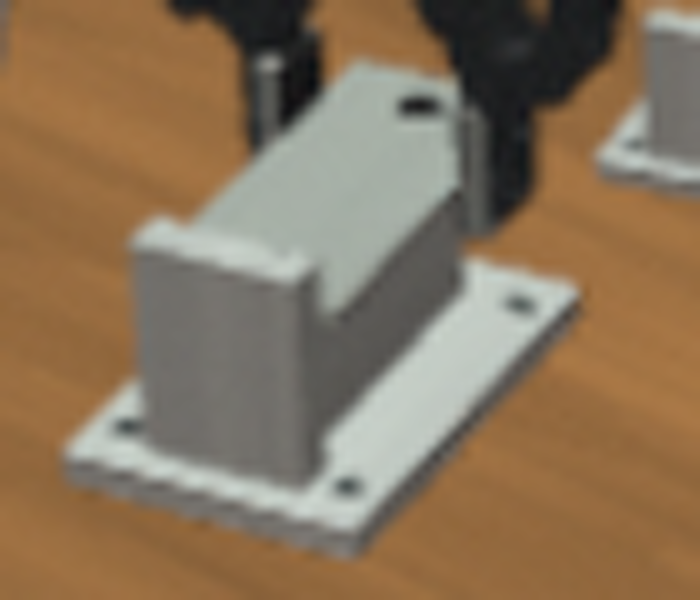

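The plate lies flat with its far end against the stop: its right edge runs (335,316) to (460,192), its left edge (200,218) to (345,70) in the crop.

```bash
python3 - <<'E'
from h import *
np.set_printoptions(precision=4,suppress=True)
a=np.deg2rad(15.4); ex=np.array([np.cos(a),np.sin(a),0]); ey=np.array([-ex[1],ex[0],0]); B=np.c_[ex,ey]
o=np.array([.6044,-.1778,0]); f=lambda uv,z:(ray('scene',np.array(uv)/10+[230,200],z)-o)@B
print('plate right',f([[335,316],[460,192]],.054)); print('plate left',f([[200,218],[345,72]],.054))
print('stop rear top',f([[133,240],[303,280]],.069))
print('foot far corners',f([[68,455],[352,540]],.010), 'near right',f([[580,290]],.01))
E
```

```text
plate right [[ 0.0021  0.0279]
 [-0.0603  0.0285]]
plate left [[-0.0227 -0.0224]
 [-0.0996 -0.0244]]
stop rear top [[ 0.0137 -0.0188]
 [ 0.0122  0.0255]]
foot far corners [[ 0.0238 -0.0346]
 [ 0.0264  0.0437]] near right [[-0.0951  0.0431]]
```

Centre appears about 0.5 to 1 mm off to -y, so a small nudge, then release.

move_arm:
  deltas:
    - [[0, 0, 0], [-0.001, 0.004, 0.001], 1]
    - [[0, 0, 0], [-0.0025, 0.009, 0.001], 1]
    - [[0, 0, 0], [-0.0025, 0.009, 0.001], 1]

```text
time: 25.62
tool_pos: [0.5279, -0.1991, 0.0327]
tcp_rot: [0.42, -3.113, 0.003]
wrist_force: [-4.6, -5.8, 3.9]
width: 0.557
```

move_arm:
  deltas:
    - [[0, 0, 0], [0.001, -0.003, 0.001], 1]
    - [[0, 0, 0], [0.001, -0.003, 0.001], -0.1]
    - [[0, 0, 0], [0.001, -0.003, 0.001], -0.18]
    - [[0, 0, 0], [0.001, -0.003, 0.001], -0.3]
    - [[0, 0, 0], [0.001, -0.003, 0.001], -0.5]
    - [[0, 0, 0], [0.001, -0.003, 0.001], -0.8]
    - [[0, 0, 0], [0.001, -0.003, 0.001], -0.8]
  grip_force: 20

```text
time: 26.5
tool_pos: [0.5284, -0.1978, 0.0327]
tcp_rot: [-0.421, 3.113, -0.0]
wrist_force: [-0.6, 0.2, 0.7]
width: 0.903
```

move_arm:
  deltas:
    - [[0, 0, 0], [0, 0, 0.05], -0.8]
    - [[0, 0, 0], [0, 0, 0.2], -0.8]
    - [[0, 0, 0], [0, 0, 0.5], -0.8]
    - [[0, 0, 0], [0, 0, 0.9], -0.8]
    - [[0, 0, 0], [-0.3, 0, 1.0], -0.8]
    - [[0, 0, 0], [-0.3, 0.4, 1.0], -0.8]
    - [[0, 0, 0], [-0.3, 0.8, 1.0], -0.8]
    - [[0, 0, 0], [-0.3, 1.0, 1.0], -0.8]

```text
time: 27.5
tool_pos: [0.4985, -0.0965, 0.1342]
tcp_rot: [-0.421, 3.111, -0.001]
wrist_force: [-1.0, -0.4, -0.5]
width: 0.897
```

move_arm:
  deltas:
    - [[0, 0, 0], [-0.3, 0.4, 0.2], -0.8]
    - [[0, 0, 0], [-0.3, 0.8, 0.2], -0.8]
    - [[0, 0, 0], [-0.3, 1.0, 0.2], -0.8]
    - [[0, 0, 0], [-0.3, 1.0, 0.2], -0.8]

```text
time: 28.0
tool_pos: [0.4686, 0.0031, 0.154]
tcp_rot: [-0.424, 3.111, -0.001]
wrist_force: [0.9, -0.6, 0.0]
width: 0.902
```

```bash
python3 - <<'E'
from h import *
p,d=snap('top'); q,e=snap('scene')
a=cv2.resize(p[205:290,350:425],(525,595),interpolation=cv2.INTER_CUBIC); save('top5',a)
hsv=cv2.cvtColor(p,cv2.COLOR_RGB2HSV); V=hsv[...,2].astype(float)
P=cloud('top',d)
a=np.deg2rad(15.4); ex=np.array([np.cos(a),np.sin(a)]); B=np.c_[ex,[-ex[1],ex[0]]]; o=np.array([.6044,-.1778])
m=np.zeros((480,640),bool); m[210:290,352:422]=1; m&=(hsv[...,1]<70)&(V>80)&(P[...,2]>.046)
v,u=np.nonzero(m&(P[...,2]<.062)); X=(ray('top',np.c_[u,v],.054)[:,:2]-o)@B
print(len(u)); print(cv2.minAreaRect(X.astype(np.float32)),np.percentile(X,[1,99],axis=0),'z',np.median(P[v,u,2]))
Z=P[v,u]; A=np.c_[Z[:,:2],np.ones(len(Z))]; print('slope',np.linalg.lstsq(A,Z[:,2],rcond=None)[0][:2])
E
```

```text
1035
((-0.046772077679634094, -0.0013783164322376251), (0.12151584774255753, 0.05046824365854263), 0.4852347671985626) [[-0.10641114 -0.02496027]
 [ 0.00063405  0.02296342]] z 0.054382652510418
slope [-0.00941415  0.01036134]
```

View pics/top5.png

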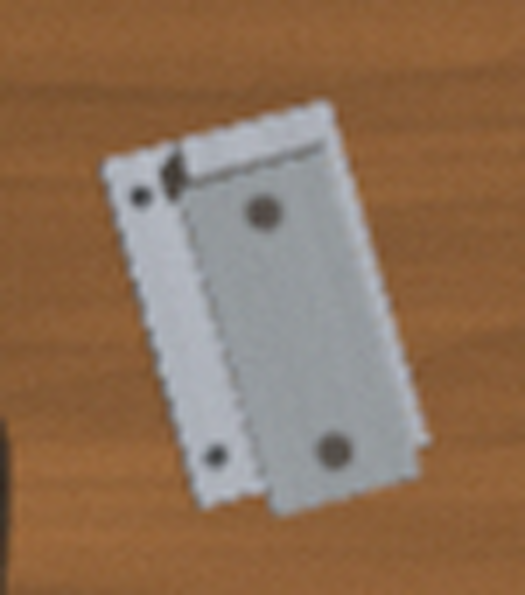

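Released: the plate lies lengthways on the rest, far edge along the stop's shadow line (190,185)-(325,148), near end past the rest at (345,490). The last number mixed in part of the stop, so I'll separate plate and stop by brightness for a cleaner check.

```bash
python3 - <<'E'
from h import *
p,d=load('top'); hsv=cv2.cvtColor(p,cv2.COLOR_RGB2HSV); V=hsv[...,2].astype(int); S=hsv[...,1]
P=cloud('top',d); a=np.deg2rad(15.4); ex=np.array([np.cos(a),np.sin(a)]); B=np.c_[ex,[-ex[1],ex[0]]]; o=np.array([.6044,-.1778])
W=np.zeros((480,640),bool); W[210:290,352:422]=1
print('V plate/foot/stop',V[255,391],V[255,374],V[224,386])
def r(m,z,nm):
    m=cv2.morphologyEx(m.astype(np.uint8),cv2.MORPH_OPEN,np.ones((3,3),np.uint8))
    n,l,s,c=cv2.connectedComponentsWithStats(m); i=1+np.argmax(s[1:,4]); v,u=np.nonzero(l==i)
    X=(ray('top',np.c_[u,v],z)[:,:2]-o)@B; print(nm,len(u),cv2.minAreaRect(X.astype(np.float32)))
t=(V[255,391]+V[255,374])//2
r(W&(V<t)&(V>110)&(S<70),.054,'plate'); 
m=W&(P[...,2]>.062)&(V>t); v,u=np.nonzero(m); X=(ray('top',np.c_[u,v],.069)[:,:2]-o)@B; print('stop',len(u),cv2.minAreaRect(X.astype(np.float32)))
E
```

```text
V plate/foot/stop 155 186 189
plate 1096 ((-0.05194671452045441, -0.0006369762122631073), (0.11376718431711197, 0.05284153297543526), 0.3974563777446747)
stop 81 ((-0.01845109835267067, 0.01014614850282669), (0.061666976660490036, 0.0732075497508049), 9.226898193359375)
```

```bash
python3 -c "
from workcell import order; print(order.finish_job())"
```

```text
the job is handed in; nothing more can be done
None
```

The spacer plate is on the large checking stand, lying flat and lengthways against the stop. I let go of it, moved the arm clear and handed the job in at about 28 s.

- **Slide:** I pressed on the plate with about 7 N and dragged it 71 mm along the channel. It then stuck out 46.6 mm over the mouth.
- **Lift:** I pinched the overhanging part by its long sides with 70 N. Once lifted, the plate was level to within about 0.4°.
- **Placing:** I lowered it until it rested on the stand, with about 7 N of load. I then crept it forward until the arm stalled against the stop, at about 8.5 N of push and 9 N down. No reading went over 20 N, but I only read forces at the end of each move.
- **Checks after release:** The last top view puts the plate about 0.6 mm off-centre and within about 0.5° of the stand's direction, with its far edge at the stop.

**Where checks disagreed or failed:**
- The scene camera put objects 3–5 mm sideways from where the top camera did, so I compared plate and stand only within the same view.
- Centring estimates ranged from about 0.5 to 1.4 mm off, so it is good to about 1 mm.
- The last stop measurement was spoiled by stray pixels. That the plate is seated rests on the stall against the stop and the picture.

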